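Fold the marking template over onto the brake pad

TASK

The aluminium template leaf of the green marking jig has been left standing part-way up on its stiff hinge. With closed fingertips push it up and over its spine, ease it down without letting it slam, and press it until it lies flat on the other side, over the grey pad, then move clear. Do not pinch or lift anything, do not shift the jig or the pad in it, and leave everything else on the shelf where it is.

Things in the scene. Friction and masses are not known exactly. Their poses are not given: they have to be found in the camera images.
- jig: Freestanding marking jig, 2.6 kg, not fastened to the tiles: green steel base plate 130 (x) x 280 (y) x 12 mm thick, origin at the centre of its underside. Its x axis runs along the spine, z is up. The nest with the grey pad lies on the -y side; the leaf starts leaning over the +y side. Rubber rest posts, 29.5 mm high from the shelf, stand on both sides at y = +-106, x = +-40 mm; the steel nest fences are 20 mm high. Hinge lugs at x = +-59 mm rise to 40 mm.
- spine (a point): Middle of the hinge axis (spine), 32 mm above the underside of the jig. Axes as the jig's. The hinge axis is parallel to jig x; the knuckle is a 12 mm round bar.
- leaf (a joint): Angle of the leaf in rad: 0 lies flat on the jig's +y side, 1.57 stands upright, 3.14 lies flat on the -y side over the pad, where it meets a stop. Stiff friction hinge (about 0.17 N m): the leaf, about 150 g, stays at whatever angle it is left, so it needs a push of roughly 1 to 3 N at the free edge all the way round, including down. It starts part-way up, between 0.8 and 1.2.
- leaf_edge (a point): Middle of the leaf's free edge (marked by an orange strip 14 mm wide), 115 mm from the hinge axis. The leaf is an aluminium plate with six brass bushes, 100 mm along the spine, 5 mm thick, centred on the hinge axis plane. This point turns with the leaf: its x is along the spine, its y points from the spine to the free edge, its z is the leaf's normal.
- face_a: Face sheet of the leaf that is on top when the leaf angle is 0 and underneath, towards the pad, when it is 3.14; 98 x 102 mm, turns with the leaf, origin on the hinge axis.
- face_b: The leaf's other face sheet, same size: underneath at leaf angle 0 (the side to push from), on top at 3.14 (the side to press down); origin on the hinge axis.
- pad: Grey composite brake pad offcut 88 x 60 x 14 mm, loose in the shallow nest of the jig, origin at the centre of its underside. The leaf when flat clears it by about 3 mm. It is to stay there.
- nest (a point): Centre of the nest floor, on the top of the base plate (12 mm above the shelf), 55 mm from the spine on the jig's -y side. Axes as the jig's.
- tin: Bystander: screw-top tin canister of rivets, 76 mm diameter, 86 mm high, origin at the centre of its underside.
- case: Bystander: blue steel hex key case 120 x 70 x 28 mm, origin at the centre of its underside.
- gauge: Bystander: chrome sleeve gauge, a tube 44 mm diameter and 45 mm high, standing, origin at the centre of its underside.
- dish: Bystander: terracotta dish of steel clips, 84 mm diameter, 28 mm high, origin at the centre of its underside.
- offcut: Bystander: spare grey pad offcut 70 x 50 x 16 mm, origin at the centre of its underside.
- brush: Bystander: hand brush lying on the shelf, under 250 mm long and under 50 mm high, origin under its middle.
Things that resemble listed ones, but are neither listed nor needed, are in the scene too. Leave any orange or yellow look-alike of the pad alone.

How it is judged:
By the outcome, as a careful person would: the job done as asked, in the order asked, and still so for the second after the job is handed in, with the robot touching nothing.
It also fails if it takes over 40 s, if anything falls off the work surface, if the arm or the gripper's body presses on something with over 40 N, if the wrist force passes 120 N, or if a joint passes its speed limit or range.

ROBOT

A 7-joint arm with a two-finger parallel gripper is mounted at the origin on the work surface. World frame = base frame: x ahead of the robot, y to its left, z up, the work surface at z = 0. Lengths are in m, angles in degrees, forces in N, time in s.
With the tool pointing down it reaches from about 0.4 to 0.85 m from the base axis. Payload 4.5 kg.
Tool frame: the origin (TCP) lies on the centre line of the jaws, within the pads' length; the fingertips stand 17 mm ahead of it and the grasp point (between the pads) lies 2 mm behind it (nose_length is the distance from the TCP to the fingertips, in m); z points along the fingers, y is the line along which they close (so a half turn about z gives the same grasp; the last joint's range is limited). The gripper opens to 88 mm and grips with 3 to 60 N. Pads are 18 mm wide; open, the fingers measure 123 mm over their backs; the gripper's body (75 mm by 187 mm) begins 45 mm behind the grasp point.
Start: joints at [74.931, 39.483, -11.15, 89.685, 9.013, 51.709, -12.324], TCP at [0.183, -0.598, 0.256] pointing down, gripper open.
Joint ranges: [-172.22, 172.22], [-26.19, 119.32], [-84.43, 86.54], [7.71, 146.69], [-57.33, 237.33], [2.42, 119.75], [-152.13, 152.13]. Speed limits (degrees/s): [147.25, 147.25, 180, 180, 180, 180, 180].

INTERFACE

Orientations are given as a 3x3 rotation matrix whose columns are the frame's x, y, z axes.
In Python, from rig import * gives the robot as it stands. The module is installed in compiled form; this text tells all that it offers.
- The arm moves only by the tool drive_tool, never from a script. Its argument "rows" is a list of rows, each an object with "offset": the shift along the tool's x, y, z in cm, a list of three; "delta_rot": the turn, a rotation vector about the tool's x, y, z in degrees, a list of three. A call has 1 to 12 rows; each row shifts and turns the commanded pose from where the row before left it, along the tool's axes as they then stand; what a row does not reach is not made up. A row lasts 1/10 s, in which the tool goes at most 50 mm and 8.59 degrees, less where a joint would pass 70% of its speed; a pose out of reach is approached as far as the arm can. A call with a gripper value outside its range is refused whole. "hand" is the closure, from 0 (fully open) to 1 (shut), set as the call begins (left out, the last holds). The fingers move at their own pace and stop on an object; the grip force is fixed at half the most. Time passes only in rows, so rows that do not move let the fingers close. It gives the time, the measured TCP pose, the force, the opening and the grip force at its end, in the units of the state.
- read_state(): the state, without advancing time (a new reading comes with each control period).
- snapshot(name): name is "side" or "top" or "wrist"; returns (picture, depth): 420x560x3 uint8, red, green, blue; 420x560 float32, m along the optical axis (not along the pixel's ray), 0 where there is no reading.
- get_calibration(name): a dict with "fx", "fy", "cx", "cy" (pixels), "eye" and "attitude" of the camera in the world; the wrist camera has in their place "T_tool_cam" (4x4, takes a point from camera to tool coordinates, whose origin is the TCP and whose axes are the flange's). Camera axes: x right, y down, z forward; pixel columns grow to the right and rows downward; lengths in m; the calibration is good to about 2 mm. A picture is of the moment at which its call begins: read the wrist's pose just before it. get_calibration takes no time and is no camera call.
- job_done(): hands the job in; it is judged then, once.
The state is a dict: "t": time; "q": joint angles; "dq": joint speeds; "joint_torque": joint torques, N m; "tcp_pos": TCP position; "tcp_rot": TCP orientation; "contact_force": force on the tool from outside, world axes, zero at the start; "torque": the same for the moment, N m; "gripper_width": finger opening in m; "grasp_force": force on a finger pad.
Only numpy, scipy, OpenCV 4.12 (cv2) and the standard library are available. Lean on these libraries where they do the work, as an engineer would, in place of code of your own. Each camera call takes 0.05 s, during which the arm holds its last target. There are 200 camera calls.

## Working session

There is one attempt and no reset: what is moved stays moved. The work goes in short steps, Python scripts to look and compute and a tool call to move; the robot and the scene stay as the last step left them, time stands still between calls to the robot, and variables do not carry over. Pictures are saved under pics/ and viewed, at most 10 in all, crops included, and the job is handed in when it is done.

Besides the shell and the picture viewer there is one more tool, called after "Call:" as name(argument=value, ...) on one line, values as JSON. drive_tool: Moves the arm, as the interface text tells. Its arguments: {"type":"object","properties":{"rows":{"type":"array"},"hand":{"type":"number"}},"required":["rows"]}

```bash
mkdir -p pics; python3 - <<'E'
from rig import *
import cv2,numpy as np
s=read_state();print(s['t'],s['tcp_pos'],s['tcp_rot'],s['contact_force'],s['gripper_width'])
for n in('top','side'):
    p,d=snapshot(n);cv2.imwrite(f'pics/{n}0.png',p[:,:,::-1]);np.save(f'pics/{n}0.npy',d);print(n,get_calibration(n))
E
```

```text
0.0 [ 0.18255887 -0.59712093  0.25491588] [[ 9.56259019e-01  2.92520422e-01 -7.01084215e-04]
 [ 2.92521214e-01 -9.56257500e-01  1.71279693e-03]
 [-1.69388958e-04 -1.84295952e-03 -9.99998287e-01]] [1.38663381 0.52860379 0.044182  ] 0.08816723963376397
top {'fx': 433.40277262466105, 'fy': 433.40277262466105, 'cx': 276.68898925020886, 'cy': 213.48389383725385, 'eye': array([ 0.4392758 , -0.00890929,  1.38113943]), 'attitude': array([[ 0.00207107, -0.99561535,  0.09351893],
       [-0.99997768, -0.00146785,  0.00651854],
       [-0.00635269, -0.09353034, -0.99559616]])}
side {'fx': 527.5708408087273, 'fy': 527.5708408087273, 'cx': 268.3485457152549, 'cy': 209.9132123361176, 'eye': array([0.37498647, 0.9367206 , 0.97843843]), 'attitude': array([[-0.97742247, -0.14391529,  0.15470525],
       [-0.21120494,  0.68675648, -0.69552715],
       [-0.00614784, -0.71249837, -0.70164683]])}
```

View pics/top0.png

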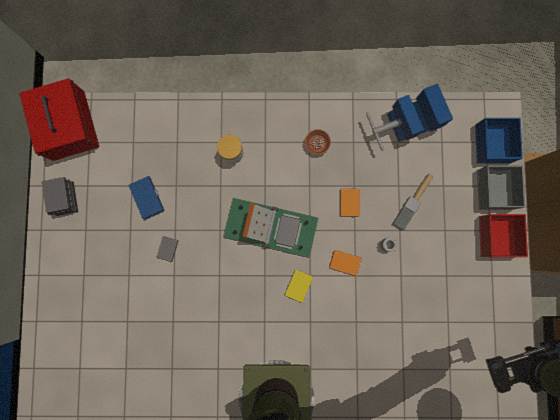

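View pics/side0.png

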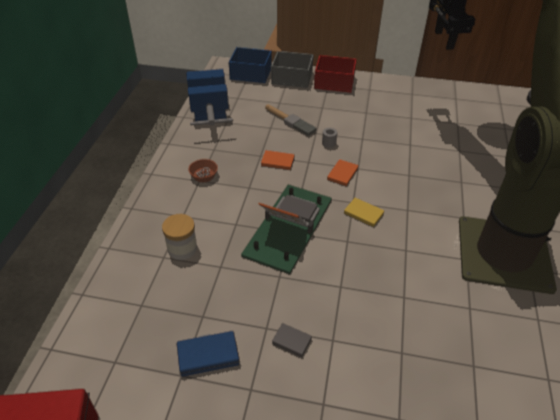

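The top view shows the only green jig at about (271,227). The leaf's orange edge is at (249,222), towards world +y, and the grey pad is in the nest at (290,231). Orange and yellow look-alikes lie at (349,202), (346,263) and (299,286), clear of the jig. Next I'll measure the jig.

```bash
cat > h.py <<'E'
from rig import *
import cv2,numpy as np
def cloud(d,c):
    v,u=np.indices(d.shape);P=np.stack([(u-c['cx'])/c['fx']*d,(v-c['cy'])/c['fy']*d,d],-1)
    return P@c['attitude'].T+c['eye']
E
python3 - <<'E'
from h import *
p=cv2.imread('pics/top0.png');d=np.load('pics/top0.npy');W=cloud(d,get_calibration('top'))
hsv=cv2.cvtColor(p,cv2.COLOR_BGR2HSV)
box=np.zeros(d.shape,bool);box[190:265,215:325]=1
g=box&(hsv[...,0]>60)&(hsv[...,0]<95)&(hsv[...,1]>100)&(d>0)
P=W[g];P0=P[abs(P[:,2]-.012)<.008];r=cv2.minAreaRect((P0[:,:2]*1000).astype(np.float32));print(len(P0),np.median(P0[:,2]),r)
rr=np.round(cv2.boxPoints(r));print(rr)
o=box&(hsv[...,0]<18)&(hsv[...,1]>120)&(d>0)&(W[...,2]>.05);print('orange',o.sum(),W[o].mean(0),W[o].min(0),W[o].max(0))
# leaf points: above 40mm
l=box&(W[...,2]>.045)&(d>0);L=W[l];c=L.mean(0);u,s,vt=np.linalg.svd(L-c);print('leaf',len(L),c,vt,s)
i=cv2.resize(p[185:270,210:330],None,fx=6.5,fy=6.5,interpolation=cv2.INTER_CUBIC);cv2.imwrite('pics/crop.png',i)
E
```

```text
80 0.012793097231266093 ((523.76513671875, 20.87615966796875), (272.0639953613281, 123.48438262939453), 77.10810089111328)
[[ 433.  -98.]
 [ 554. -126.]
 [ 614.  140.]
 [ 494.  167.]]
orange 150 [0.53916659 0.08149637 0.12092022] [0.49168425 0.03239056 0.06157777] [0.58789217 0.09704593 0.13146472]
leaf 757 [0.53344937 0.05843038 0.0893418 ] [[ 0.17427807  0.57182831  0.80164802]
 [ 0.96763828 -0.2503296  -0.03180021]
 [ 0.18249197  0.78124739 -0.59694992]] [0.83343004 0.79775129 0.04967616]
```

View pics/crop.png

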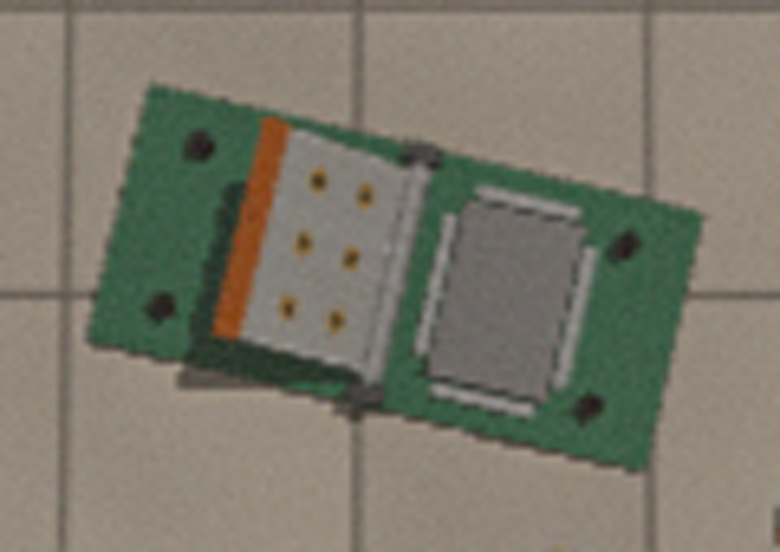

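The jig is confirmed. Its centre is about (0.523, 0.019) with yaw −13°, and the leaf is at about 0.95 rad with its edge about 0.125 m high. I'll shut the fingers, turn the tool so tool x lies along jig +y, and move there.

Call:
drive_tool(hand=1, rows=[{"offset": [0, 0, 0], "delta_rot": [0, 0, -8.5]}, {"offset": [0, 0, 0], "delta_rot": [0, 0, -8.5]}, {"offset": [0, 0, 0], "delta_rot": [0, 0, -8.5]}, {"offset": [0, 0, 0], "delta_rot": [0, 0, -8.5]}, {"offset": [0, 0, 0], "delta_rot": [0, 0, -8.5]}, {"offset": [0, 0, 0], "delta_rot": [0, 0, -8.5]}, {"offset": [0, 0, 0], "delta_rot": [0, 0, -8.5]}, {"offset": [0, 4, 0], "delta_rot": [0, 0, 0]}, {"offset": [0, 4, 0], "delta_rot": [0, 0, 0]}, {"offset": [0, 4, 0], "delta_rot": [0, 0, 0]}, {"offset": [0, 4, 0], "delta_rot": [0, 0, 0]}, {"offset": [0, 3, 0], "delta_rot": [0, 0, 0]}])

```text
t: 1.3
tcp_pos: [0.3704, -0.6414, 0.255]
tcp_rot: [[0.232, 0.973, 0.001], [0.973, -0.232, 0.001], [0.001, 0.0, -1.0]]
contact_force: [0.2, 0.6, -0.6]
gripper_width: 0.0005
grasp_force: 0.0
```

Call:
drive_tool(rows=[{"offset": [4, 0, 0], "delta_rot": [0, 0, 0]}, {"offset": [4, 0, 0], "delta_rot": [0, 0, 0]}, {"offset": [4, 0, 0], "delta_rot": [0, 0, 0]}, {"offset": [4, 0, 0], "delta_rot": [0, 0, 0]}, {"offset": [4, 0, 0], "delta_rot": [0, 0, 0]}, {"offset": [4, 0, 0], "delta_rot": [0, 0, 0]}, {"offset": [4, 0, 0], "delta_rot": [0, 0, 0]}, {"offset": [4, 0, 0], "delta_rot": [0, 0, 0]}, {"offset": [4, 0, 0], "delta_rot": [0, 0, 0]}, {"offset": [4, 0, 0], "delta_rot": [0, 0, 0]}, {"offset": [4, 0, 0], "delta_rot": [0, 0, 0]}, {"offset": [4, 0, 0], "delta_rot": [0, 0, 0]}])

```text
t: 2.5
tcp_pos: [0.4795, -0.1738, 0.2555]
tcp_rot: [[0.234, 0.972, -0.001], [0.972, -0.234, 0.0], [-0.0, -0.001, -1.0]]
contact_force: [1.1, 0.1, -0.7]
gripper_width: 0.0004
grasp_force: 0.0
```

```bash
cat >> h.py <<'E'
C=np.array([.523,.019]);a=np.radians(-13);R=np.array([[np.cos(a),-np.sin(a)],[np.sin(a),np.cos(a)]])
def st():
    s=read_state();j=R.T@(s['tcp_pos'][:2]-C);print('t%.2f jig x%.1f y%.1f tipz %.1f mm'%(s['t'],*j*1e3,s['tcp_pos'][2]*1e3-17),'F',(R.T@s['contact_force'][:2]).round(2),round(s['contact_force'][2],2),'w',round(s['gripper_width'],4));return s
E
python3 -c "
from h import *
s=st();print(s['tcp_rot'].round(3),s['q'].round(0))"
```

```text
t2.50 jig x1.0 y-197.6 tipz 238.5 mm F [1.07 0.3 ] -0.65 w 0.0004
[[ 0.234  0.972 -0.001]
 [ 0.972 -0.234  0.   ]
 [-0.    -0.001 -1.   ]] [ 31.  32. -26. 109.  20.  43. -19.]
```

Call:
drive_tool(rows=[{"offset": [4, 0, 0], "delta_rot": [0, 0, 0.5]}, {"offset": [4, 0, 0], "delta_rot": [0, 0, 0]}, {"offset": [4, 0, 0], "delta_rot": [0, 0, 0]}, {"offset": [4, 0, 0], "delta_rot": [0, 0, 0]}, {"offset": [4, 0, 0], "delta_rot": [0, 0, 0]}, {"offset": [4, 0, 0], "delta_rot": [0, 0, 0]}, {"offset": [4, 0, 0], "delta_rot": [0, 0, 0]}, {"offset": [3.5, 0, 0], "delta_rot": [0, 0, 0]}, {"offset": [0, 0, 4], "delta_rot": [0, 0, 0]}, {"offset": [0, 0, 4], "delta_rot": [0, 0, 0]}, {"offset": [0, 0, 3], "delta_rot": [0, 0, 0]}, {"offset": [0, 0, 3], "delta_rot": [0, 0, 0]}])

```text
t: 3.7
tcp_pos: [0.5549, 0.1303, 0.1139]
tcp_rot: [[0.242, 0.97, -0.001], [0.97, -0.242, -0.001], [-0.001, -0.001, -1.0]]
contact_force: [0.4, -0.7, -0.2]
gripper_width: 0.0003
grasp_force: 0.0
```

```bash
python3 - <<'E'
from h import *
s=st()
p,d=snapshot('side');i=cv2.resize(p[120:290,180:400,::-1],None,fx=3.5,fy=3.5,interpolation=cv2.INTER_CUBIC);cv2.imwrite('pics/s1.png',i)
E
```

```text
t3.70 jig x6.0 y115.6 tipz 96.9 mm F [ 0.52 -0.65] -0.23 w 0.0003
```

View pics/s1.png

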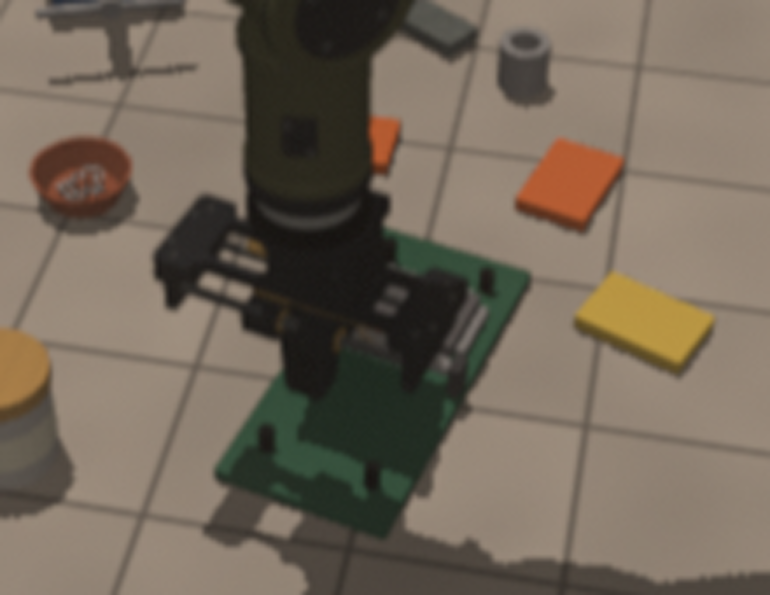

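The fingertips are on the jig's +y side, roughly centred on the leaf's edge, which is hidden behind the gripper. Now I'll push towards −y.

Call:
drive_tool(rows=[{"offset": [-0.6, -0.1, 0], "delta_rot": [0, 0, -1]}, {"offset": [-0.6, -0.1, 0], "delta_rot": [0, 0, 0]}, {"offset": [-0.6, -0.1, 0], "delta_rot": [0, 0, 0]}, {"offset": [-0.6, -0.1, 0], "delta_rot": [0, 0, 0]}, {"offset": [-0.6, 0, 0], "delta_rot": [0, 0, 0]}, {"offset": [-0.4, 0, 0], "delta_rot": [0, 0, 0]}, {"offset": [-0.4, 0, 0], "delta_rot": [0, 0, 0]}, {"offset": [-0.4, 0, 0], "delta_rot": [0, 0, 0]}, {"offset": [-0.4, 0, 0], "delta_rot": [0, 0, 0]}, {"offset": [-0.4, 0, 0], "delta_rot": [0, 0, 0]}])

```text
t: 4.75
tcp_pos: [0.5421, 0.0863, 0.117]
tcp_rot: [[0.222, 0.975, 0.005], [0.975, -0.222, 0.006], [0.007, 0.004, -1.0]]
contact_force: [0.6, 4.3, 4.3]
gripper_width: 0.0005
grasp_force: 2.3
```

```bash
python3 -c "
from h import *
s=st()"
```

```text
t4.75 jig x3.4 y69.9 tipz 100.0 mm F [-0.36  4.36] 4.33 w 0.0005
```

The leaf is in contact with strong friction, so I'll follow the edge's arc and rise as it rises.

Call:
drive_tool(rows=[{"offset": [-0.3, 0, -0.5], "delta_rot": [0, 0, 0]}, {"offset": [-0.5, 0, -0.3], "delta_rot": [0, 0, 0]}, {"offset": [-0.5, 0, -0.25], "delta_rot": [0, 0, 0]}, {"offset": [-0.5, 0, -0.2], "delta_rot": [0, 0, 0]}, {"offset": [-0.5, 0, -0.2], "delta_rot": [0, 0, 0]}, {"offset": [-0.5, 0, -0.15], "delta_rot": [0, 0, 0]}, {"offset": [-0.5, 0, -0.15], "delta_rot": [0, 0, 0]}, {"offset": [-0.5, 0, -0.1], "delta_rot": [0, 0, 0]}])

```text
t: 5.55
tcp_pos: [0.5312, 0.0452, 0.1342]
tcp_rot: [[0.225, 0.974, -0.001], [0.974, -0.225, -0.0], [-0.0, -0.001, -1.0]]
contact_force: [0.7, 2.2, -0.4]
gripper_width: 0.0003
grasp_force: 0.8
```

```bash
python3 -c "
from h import *
s=st()"
```

```text
t5.55 jig x2.1 y27.3 tipz 117.2 mm F [0.18 2.29] -0.39 w 0.0003
```

Call:
drive_tool(rows=[{"offset": [-0.4, 0, -0.2], "delta_rot": [0, 0, 0]}, {"offset": [-0.4, 0, -0.2], "delta_rot": [0, 0, 0]}, {"offset": [-0.4, 0, -0.2], "delta_rot": [0, 0, 0]}, {"offset": [-0.4, 0, -0.2], "delta_rot": [0, 0, 0]}, {"offset": [-0.4, 0, 0], "delta_rot": [0, 0, 0]}, {"offset": [-0.4, 0, 0], "delta_rot": [0, 0, 0]}, {"offset": [-0.4, 0, 0.05], "delta_rot": [0, 0, 0]}, {"offset": [-0.4, 0, 0.05], "delta_rot": [0, 0, 0]}])

```text
t: 6.35
tcp_pos: [0.5243, 0.0141, 0.1412]
tcp_rot: [[0.225, 0.974, 0.0], [0.974, -0.225, -0.0], [-0.0, 0.0, -1.0]]
contact_force: [-0.2, 0.8, -0.4]
gripper_width: 0.0004
grasp_force: 0.9
```

```bash
python3 - <<'E'
from h import *
s=st()
p,d=snapshot('side');i=cv2.resize(p[120:290,180:400,::-1],None,fx=3.5,fy=3.5,interpolation=cv2.INTER_CUBIC);cv2.imwrite('pics/s2.png',i)
E
```

```text
t6.35 jig x2.4 y-4.5 tipz 124.2 mm F [-0.4   0.68] -0.38 w 0.0004
```

View pics/s2.png

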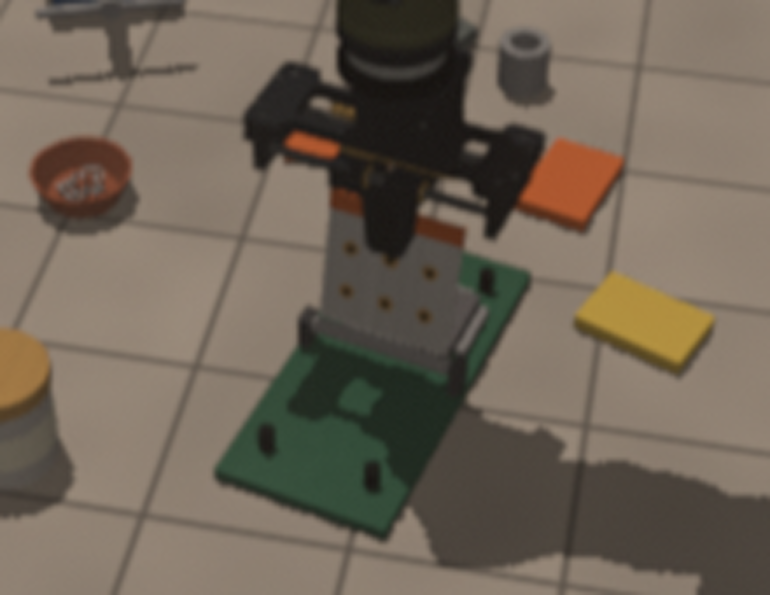

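The leaf is just past upright, with the fingertips centred below the orange edge at (395,240). The jig has not moved. I'll keep going along the arc, now easing the leaf down.

Call:
drive_tool(rows=[{"offset": [-0.53, 0, 0.13], "delta_rot": [0, 0, 0]}, {"offset": [-0.53, 0, 0.13], "delta_rot": [0, 0, 0]}, {"offset": [-0.53, 0, 0.13], "delta_rot": [0, 0, 0]}, {"offset": [-0.49, 0, 0.22], "delta_rot": [0, 0, 0]}, {"offset": [-0.49, 0, 0.22], "delta_rot": [0, 0, 0]}, {"offset": [-0.49, 0, 0.22], "delta_rot": [0, 0, 0]}, {"offset": [-0.45, 0, 0.3], "delta_rot": [0, 0, 0]}, {"offset": [-0.45, 0, 0.3], "delta_rot": [0, 0, 0]}, {"offset": [-0.45, 0, 0.3], "delta_rot": [0, 0, 0]}, {"offset": [-0.39, 0, 0.37], "delta_rot": [0, 0, 0]}, {"offset": [-0.39, 0, 0.37], "delta_rot": [0, 0, 0]}, {"offset": [-0.39, 0, 0.37], "delta_rot": [0, 0, 0]}])

```text
t: 7.6
tcp_pos: [0.5118, -0.0401, 0.1103]
tcp_rot: [[0.225, 0.974, -0.0], [0.974, -0.225, 0.0], [0.0, -0.0, -1.0]]
contact_force: [0.1, 0.5, 0.2]
gripper_width: 0.0006
grasp_force: 0.6
```

```bash
python3 -c "
from h import *
s=st()"
```

```text
t7.60 jig x2.4 y-60.2 tipz 93.3 mm F [-0.04  0.48] 0.19 w 0.0006
```

Call:
drive_tool(rows=[{"offset": [-0.34, 0, 0.42], "delta_rot": [0, 0, 0]}, {"offset": [-0.34, 0, 0.42], "delta_rot": [0, 0, 0]}, {"offset": [-0.34, 0, 0.42], "delta_rot": [0, 0, 0]}, {"offset": [-0.24, 0, 0.49], "delta_rot": [0, 0, 0]}, {"offset": [-0.24, 0, 0.49], "delta_rot": [0, 0, 0]}, {"offset": [-0.24, 0, 0.49], "delta_rot": [0, 0, 0]}, {"offset": [-0.12, 0, 0.39], "delta_rot": [0, 0, 0]}, {"offset": [-0.12, 0, 0.39], "delta_rot": [0, 0, 0]}, {"offset": [-0.12, 0, 0.39], "delta_rot": [0, 0, 0]}, {"offset": [-0.12, 0, 0.39], "delta_rot": [0, 0, 0]}])

```text
t: 8.6
tcp_pos: [0.5069, -0.0615, 0.0674]
tcp_rot: [[0.225, 0.974, 0.0], [0.974, -0.225, 0.0], [0.0, 0.0, -1.0]]
contact_force: [0.5, 0.3, -0.4]
gripper_width: 0.0003
grasp_force: 0.5
```

Call:
drive_tool(rows=[{"offset": [-0.05, 0, 0.3], "delta_rot": [0, 0, 0]}, {"offset": [-0.05, 0, 0.3], "delta_rot": [0, 0, 0]}, {"offset": [0, 0, 0.25], "delta_rot": [0, 0, 0]}, {"offset": [0, 0, 0.2], "delta_rot": [0, 0, 0]}, {"offset": [0, 0, 0.2], "delta_rot": [0, 0, 0]}, {"offset": [0, 0, 0.15], "delta_rot": [0, 0, 0]}, {"offset": [0, 0, 0.1], "delta_rot": [0, 0, 0]}])

```text
t: 9.3
tcp_pos: [0.5066, -0.0627, 0.0526]
tcp_rot: [[0.225, 0.974, -0.0], [0.974, -0.225, -0.0], [-0.0, -0.0, -1.0]]
contact_force: [0.7, -0.8, 0.3]
gripper_width: 0.0005
grasp_force: 0.5
```

```bash
python3 -c "
from h import *
s=st()"
```

```text
t9.30 jig x2.4 y-83.3 tipz 35.6 mm F [ 0.85 -0.64] 0.28 w 0.0005
```

Call:
drive_tool(rows=[{"offset": [0, 0, 0.1], "delta_rot": [0, 0, 0]}, {"offset": [0, 0, 0.05], "delta_rot": [0, 0, 0]}, {"offset": [0, 0, 0.05], "delta_rot": [0, 0, 0]}, {"offset": [0, 0, 0.05], "delta_rot": [0, 0, 0]}, {"offset": [0, 0, 0], "delta_rot": [0, 0, 0]}])

```text
t: 9.8
tcp_pos: [0.5066, -0.0626, 0.0517]
tcp_rot: [[0.225, 0.974, 0.001], [0.974, -0.225, -0.001], [-0.001, 0.001, -1.0]]
contact_force: [-2.8, -0.8, 18.4]
gripper_width: 0.0004
grasp_force: 8.8
```

There are 18 N at a tip height of 34.7 mm, so the leaf is on its stop. I'll lift straight off and move clear.

Call:
drive_tool(rows=[{"offset": [0, 0, -0.2], "delta_rot": [0, 0, 0]}, {"offset": [0, 0, -0.5], "delta_rot": [0, 0, 0]}, {"offset": [0, 0, -2], "delta_rot": [0, 0, 0]}, {"offset": [0, 0, -4], "delta_rot": [0, 0, 0]}, {"offset": [0, 0, -4], "delta_rot": [0, 0, 0]}, {"offset": [0, 0, -4], "delta_rot": [0, 0, 0]}, {"offset": [0, 0, -4], "delta_rot": [0, 0, 0]}, {"offset": [-4, 0, 0], "delta_rot": [0, 0, 0]}, {"offset": [-4, 0, 0], "delta_rot": [0, 0, 0]}, {"offset": [-4, 0, 0], "delta_rot": [0, 0, 0]}, {"offset": [-4, 0, 0], "delta_rot": [0, 0, 0]}, {"offset": [-4, 0, 0], "delta_rot": [0, 0, 0]}])

```text
t: 11.0
tcp_pos: [0.461, -0.2587, 0.2373]
tcp_rot: [[0.224, 0.974, -0.0], [0.974, -0.224, 0.0], [0.0, -0.0, -1.0]]
contact_force: [-0.3, 0.3, -0.5]
gripper_width: 0.0002
grasp_force: 0.0
```

Call:
drive_tool(rows=[{"offset": [-4, 0, 0], "delta_rot": [0, 0, 0]}, {"offset": [-4, 0, 0], "delta_rot": [0, 0, 0]}, {"offset": [-4, 0, 0], "delta_rot": [0, 0, 0]}, {"offset": [-4, 0, 0], "delta_rot": [0, 0, 0]}, {"offset": [0, 0, 0], "delta_rot": [0, 0, 0]}])

```text
t: 11.5
tcp_pos: [0.422, -0.4201, 0.2364]
tcp_rot: [[0.235, 0.972, -0.002], [0.972, -0.235, -0.004], [-0.004, -0.001, -1.0]]
contact_force: [-0.8, 0.2, 0.6]
gripper_width: 0.0004
grasp_force: 0.0
```

```bash
python3 - <<'E'
from h import *
s=st()
p,d=snapshot('top');p=p[:,:,::-1].copy();W=cloud(d,get_calibration('top'))
J=(W[...,:2]-C)@R
m=(abs(J[...,0])<.042)&(J[...,1]<-.015)&(J[...,1]>-.108)
A=np.c_[J[m],np.ones(m.sum())];k=np.linalg.lstsq(A,W[m][:,2],rcond=None)[0];print('leaf plane',k,'median z',np.median(W[m][:,2]))
q=cv2.imread('pics/top0.png');f=lambda i:cv2.resize(i[185:270,210:330],None,fx=6,fy=3.5*6/7*1.15,interpolation=cv2.INTER_CUBIC)
cv2.imwrite('pics/top1.png',np.vstack([f(q),f(p)]))
E
```

```text
t11.50 jig x0.4 y-450.6 tipz 219.4 mm F [-0.86 -0.02] 0.61 w 0.0004
leaf plane [ 0.00689268 -0.00264124  0.03488174] median z 0.03497492157085946
```

View pics/top1.png

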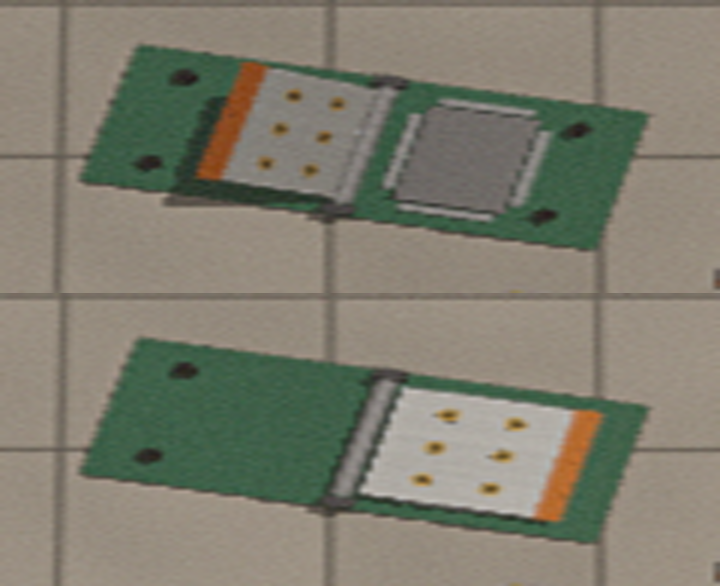

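The before and after crops show the jig in the same place: its corners are at (140,45) and (648,115), and 293 rows lower in the after half. The leaf lies flat over the pad side, with a fitted slope below 0.003 rad at z = 35 mm, and the arm is clear.

```bash
python3 -c "
from rig import *
print(job_done())"
```

```text
the job is handed in; nothing more can be done
None
```

The leaf was pushed over its spine, eased down and pressed flat over the pad side; the jig has not moved, the arm is clear, and the job was handed in at about 11.6 s.

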